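# Sweep the used nuts off the tester bed into the scrap tray

### The arm

A 7-joint arm with a two-finger parallel gripper is mounted at the origin on the work surface. World frame = base frame: x ahead of the robot, y to its left, z up, the work surface at z = 0. Lengths are in m, angles in rad, forces in N, time in s.
With the tool pointing down it reaches from about 0.4 to 0.925 m from the base axis. Payload 5.6 kg.
Tool frame: the origin (TCP) lies on the front face of the gripper's body, between the roots of the fingers; the fingertips stand 73 mm ahead of it and the grasp point (between the pads) lies 54 mm ahead of it; z points along the fingers, y is the direction in which the jaws open and shut (so a half turn about z gives the same grasp; the last joint's range is limited). The gripper opens to 85 mm and grips with 20 to 120 N. Pads are 22 mm wide; open, the fingers measure 114 mm over their backs; the gripper's body (76 mm by 85 mm) begins 54 mm behind the grasp point. The pads swing forward as they close: fully open they stand 13 mm farther back than shut.
Start: joints at [1.223, 0.468, -0.012, 1.603, 0.006, 1.071, -0.056], TCP at [0.195, -0.62, 0.304] pointing down, gripper open.
Joint ranges: [-2.53, 2.53], [-0.31, 2.02], [-1.57, 1.55], [0.28, 2.44], [-1.29, 4.43], [0.15, 1.84], [-2.92, 2.92]. Speed limits (rad/s): [2.57, 2.57, 3.14, 3.14, 3.14, 3.14, 3.14].

### API

Orientations are given as a unit quaternion [x, y, z, w].
In Python, from rig import manip, viewer, workorder gives the robot as it stands. The module is installed in compiled form; this text tells all that it offers.
- The arm moves only by the shell command python3 -m inch 'ROWS' [FORCE]. ROWS is JSON, a list of rows, each a list of 7 numbers: the shift along the tool's x, y, z as a fraction of full scale, then the turn, a rotation vector about the tool's x, y, z as a fraction of full scale, then the opening, from -1 (shut) to 1 (fully open), so that 0 is half open. In form: [[x, y, z, wx, wy, wz, fingers], ...]. A call has 1 to 12 rows; each row shifts and turns the pose as measured when the row begins, along the tool's axes as they then stand; what a row does not reach is not made up. Full scale, the value 1, is 0.75 m for a shift and 360 degrees for a turn. A row lasts 1/8 s, in which the tool goes at most 62.5 mm and 10.7 degrees, less where a joint would pass 70% of its speed; a pose out of reach is approached as far as the arm can. A call with a number of a shift or a turn outside -1 to 1 is refused whole. A call with a gripper value outside its range is refused whole. The fingers move at their own pace and stop on an object; FORCE is the grip in N (left out, the last holds). Time passes only in rows, so rows that do not move let the fingers close. It gives the time, the measured TCP pose, the force and the opening at its end, in the units of the state.
- manip.state(): the state, without advancing time (a new reading comes with each control period).
- viewer.camera(name): name is "scene" or "top" or "wrist"; returns the picture (400x640x3 uint8, red, green, blue); there is no depth.
- viewer.camera_params(name): a dict with "K" (3x3 intrinsics, pixels), "dist" ([k1, k2, p1, p2, k3] as OpenCV has them; the pictures are not rectified), "rvec" (rotation vector, rad) and "tvec" (3), from world to camera coordinates, as OpenCV has them. Camera axes: x right, y down, z forward; pixel columns grow to the right and rows downward; lengths in m; the calibration is good to about 2 mm. A picture is of the moment at which its call begins: read the wrist's pose just before it. camera_params takes no time and is no camera call; for the wrist camera it gives the pose at the moment of the call.
- workorder.finish_job(): hands the job in, once; it reports no verdict.
The state is a dict: "time_s": time; "joint_positions": joint angles; "joint_vel": joint speeds; "joint_torque": joint torques, N m; "tool_pos": TCP position; "tcp_rot": TCP orientation; "force": force on the tool from outside, world axes, zero at the start; "wrist_torque": the same for the moment, N m; "grip_width": finger opening in m.
Only numpy, scipy, OpenCV 4.12 (cv2) and the standard library are available. Lean on these libraries where they do the work, as an engineer would, in place of code of your own. Each camera call takes 0.05 s, during which the arm holds its last target.

### The job

Clear the black tester plate: sweep the four loose steel nuts along the plate and over its open end into the bare-metal scrap tray there, none of them into the blue bin of clean parts at the other end. Push the nuts gently, do not grip or pick up any, and leave the other parts on the plate (absorber, suction cup, spring, air fitting, hex key) as they are. Finish with all four nuts lying in the scrap tray.

Things in the scene. Friction and masses are not known exactly. Their poses are not given: they have to be found in the camera images.
- bed: Tester bed, fixed. Black plate, top 50 mm above the table, from x = -185 to +250 and y = -180 to +180 mm in this frame (origin on the table). Both ends (y = +-180) are open, overhanging the frame by 40 mm. Fixed on it at x above 170 mm: a block with bumpers (46 mm high) and a white guard, 60 mm high, along the +250 edge and 25 mm round the corners. Yaw within 0.13 rad.
- scrap_tray: Bare-metal open tray, fixed, 320 (x) x 120 (y) x 36 mm high, walls and floor 3 mm, standing on the table at either end of the plate, 210 mm along the bed's y or -y: 30 mm of it under the plate, 90 mm beyond the edge, its rim 14 mm below the plate's top. Origin at the centre of its underside; axes parallel to the bed's.
- clean_bin: Blue plastic bin of the same size and pose rule at the other end of the plate, holding new suction cups. No nut may go in it. Origin at the centre of its underside.
- nut1: Used hexagon jam nut, bright steel, loose, lying flat on the plate: 36 mm across flats, 42 mm across corners, 12 mm high, about 60 g. Origin at its centre, 6 mm above the plate; z is its axis.
- nut2: Used hexagon jam nut, bright steel, loose, lying flat on the plate: 36 mm across flats, 42 mm across corners, 12 mm high, about 60 g. Origin at its centre, 6 mm above the plate; z is its axis.
- nut3: Used hexagon jam nut, bright steel, loose, lying flat on the plate: 36 mm across flats, 42 mm across corners, 12 mm high, about 60 g. Origin at its centre, 6 mm above the plate; z is its axis.
- nut4: Used hexagon jam nut, bright steel, loose, lying flat on the plate: 36 mm across flats, 42 mm across corners, 12 mm high, about 60 g. Origin at its centre, 6 mm above the plate; z is its axis.
- absorber: Black and dark grey threaded shock absorber, 25 mm diameter, 53 mm high. Loose, must stay; it stands on the plate; origin at the centre of its underside, z up.
- suction_cup: Whitish suction cup with metal fitting on top, 32 mm diameter at the foot, 38 mm high. Loose, must stay; it stands on the plate; origin at the centre of its underside, z up.
- spring: Dark steel coil spring (rigid here), 24 mm diameter, 46 mm high. Loose, must stay; it stands on the plate; origin at the centre of its underside, z up.
- fitting: Small push-in air fitting, steel, black and blue, 19 mm diameter, 32 mm high, on the guard side of the plate. Loose, must stay; it stands on the plate; origin at the centre of its underside, z up.
- hex_key: Steel hex key lying on the plate along its robot-side edge, 8 mm thick, long arm 110 mm along its own y at x = +12 mm, short arm 30 mm towards -x at y = +55 mm. Loose, must stay. Origin on the plate.

How it is judged:
At the end, for the whole second after the job is handed in: All four nuts lie at rest in the bare-metal scrap tray: centres inside its walls and below its rim (less than 36 mm above the table); absorber, suction cup, spring and fitting upright (within 0.3 rad), and they and the hex key within 20 mm of where they were (x of nut1 in the frame of scrap_tray between -0.155 and 0.155 m and y of nut1 in the frame of scrap_tray between -0.056 and 0.056 m and height (world z) of each of nut1, nut2, nut3, nut4 below 0.036 m and linear speed of each of nut1, nut2, nut3, nut4 below 0.02 m/s and x of nut2 in the frame of scrap_tray between -0.155 and 0.155 m and y of nut2 in the frame of scrap_tray between -0.056 and 0.056 m and x of nut3 in the frame of scrap_tray between -0.155 and 0.155 m and y of nut3 in the frame of scrap_tray between -0.056 and 0.056 m and x of nut4 in the frame of scrap_tray between -0.155 and 0.155 m and y of nut4 in the frame of scrap_tray between -0.056 and 0.056 m and distance of each of absorber, suction_cup, spring, fitting, hex_key from where it was at the start of the episode below 0.02 m and angle between each of absorber, suction_cup, spring, fitting's own z axis and vertical below 0.3 rad); the robot touches nothing.
It fails at once if a nut is lifted: its centre comes more than 22 mm above where it lies on the plate (height (world z) of any of nut1, nut2, nut3, nut4 above 0.078 m).
It fails at once if a nut is gripped or pressed hard: the fingers bear on it with over 15 N (contact force between the fingers and nut1 above 15 N or contact force between the fingers and nut2 above 15 N or contact force between the fingers and nut3 above 15 N or contact force between the fingers and nut4 above 15 N).
It fails at once if a nut goes into the blue bin ((x of nut1 in the frame of clean_bin between -0.155 and 0.155 m and y of nut1 in the frame of clean_bin between -0.056 and 0.056 m and height (world z) of nut1 below 0.04 m) or (x of nut2 in the frame of clean_bin between -0.155 and 0.155 m and y of nut2 in the frame of clean_bin between -0.056 and 0.056 m and height (world z) of nut2 below 0.04 m) or (x of nut3 in the frame of clean_bin between -0.155 and 0.155 m and y of nut3 in the frame of clean_bin between -0.056 and 0.056 m and height (world z) of nut3 below 0.04 m) or (x of nut4 in the frame of clean_bin between -0.155 and 0.155 m and y of nut4 in the frame of clean_bin between -0.056 and 0.056 m and height (world z) of nut4 below 0.04 m)).
It fails at once if another part on the plate is moved more than 20 mm or knocked over (distance of any of absorber, suction_cup, spring, fitting, hex_key from where it was at the start of the episode above 0.02 m or angle between any of absorber, suction_cup, spring, fitting's own z axis and vertical above 0.5 rad).
It also fails if it takes over 64 s, if anything falls off the work surface, if the arm or the gripper's body presses on something with over 40 N, if the wrist force passes 120 N, or if a joint passes its speed limit or range.

## Working session

There is one attempt and no reset: what is moved stays moved. The work goes in short steps, Python scripts to look and compute and a shell command to move; the robot and the scene stay as the last step left them, time stands still between calls to the robot, and variables do not carry over. Pictures are saved under pics/ and viewed, and the job is handed in when it is done.

```bash
mkdir -p pics
python3 - <<'E'
from rig import manip, viewer
import cv2
print(manip.state())
for n in ("scene","top","wrist"):
    p=viewer.camera_params(n); print(n,{k:[round(float(x),4) for x in __import__('numpy').ravel(v)] for k,v in p.items()})
    cv2.imwrite(f"pics/{n}0.png",viewer.camera(n)[:,:,::-1])
E
```

```text
{'time_s': 0.0, 'joint_positions': array([ 1.22298866,  0.46838984, -0.01159762,  1.60365497,  0.00601164,
        1.07137754, -0.05629048]), 'joint_vel': array([-0.00109214,  0.00069441,  0.00021769, -0.00073325, -0.00086101,
        0.00098381, -0.00135207]), 'joint_torque': array([ 6.90448428e-05, -5.32390058e+01,  2.09317007e-02, -2.51310986e+01,
        1.12272345e-02,  7.83871132e-03,  2.36913699e-06]), 'tool_pos': array([ 0.19487739, -0.61963982,  0.30291701]), 'tcp_rot': array([ 9.88412648e-01,  1.51788112e-01, -2.03811153e-04, -8.74293868e-04]), 'force': array([0.09309324, 0.41003522, 0.01042866]), 'wrist_torque': array([0.00061238, 0.00960171, 0.05082134]), 'grip_width': 0.08534552912462591}
scene {'K': [472.5926, 0.0, 327.7138, 0.0, 472.5926, 199.3637, 0.0, 0.0, 1.0], 'dist': [0.0168, 0.0, 0.0, 0.0, 0.0], 'rvec': [0.8414, 2.4577, -1.1672], 'tvec': [0.4271, -0.1629, 1.1259]}
top {'K': [487.5958, 0.0, 321.1367, 0.0, 487.5958, 195.6557, 0.0, 0.0, 1.0], 'dist': [0.0299, 0.0, 0.0, 0.0, 0.0], 'rvec': [2.2087, -2.1521, 0.0755], 'tvec': [0.0028, 0.5893, 1.005]}
wrist {'K': [311.22, 0.0, 316.6836, 0.0, 311.22, 194.5441, 0.0, 0.0, 1.0], 'dist': [-0.0354, 0.0, 0.0, 0.0, 0.0], 'rvec': [-2.3423, 1.7183, 0.2461], 'tvec': [-0.6497, -0.0353, 0.38]}
```

View pics/scene0.png

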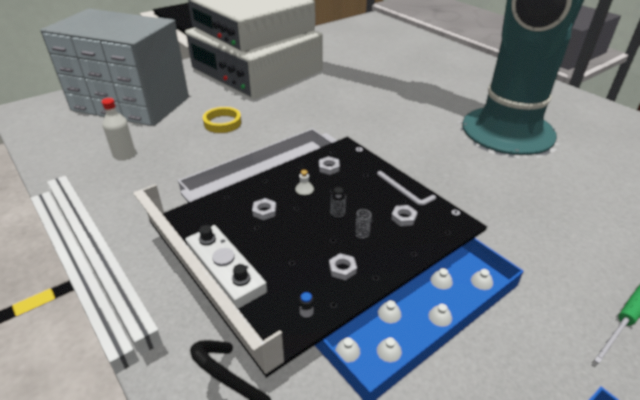

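View pics/top0.png

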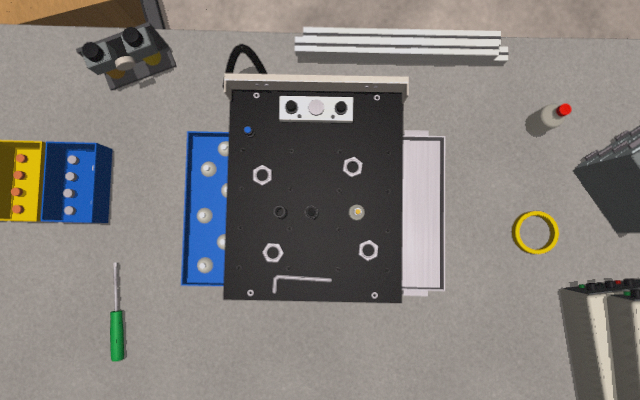

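View pics/wrist0.png

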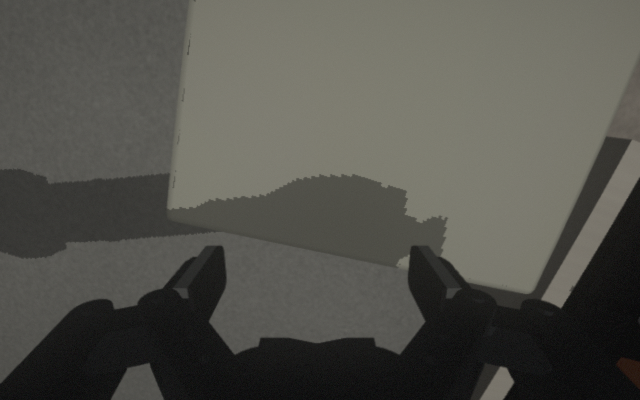

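The scene view (from the far side) and the top view agree. Seen from above, x points up and y points left. The bare-metal tray is at the right (-y), around (423,215), and the blue bin is at the left (+y). The nuts are at about (262,175), (353,167), (273,253) and (368,250). The standing parts are at (280,212), (312,212), (357,212) and (248,130), and the hex key is at about (300,281). Next I'll convert these to positions.

```bash
cat > h.py <<'E'
import numpy as np, cv2
from rig import viewer
def w(name,px,z):
    p=viewer.camera_params(name);R,_=cv2.Rodrigues(np.array(p["rvec"],float));t=np.ravel(p["tvec"])
    u=cv2.undistortPoints(np.array(px,float).reshape(-1,1,2),np.array(p["K"],float),np.array(p["dist"],float)).reshape(-1,2)
    d=np.c_[u,np.ones(len(u))]@R; c=-R.T@t
    s=(np.broadcast_to(z,len(u))-c[2])/d[:,2]; return c+d*s[:,None]
def nuts(img):
    m=cv2.inRange(img,(110,110,110),(255,255,255)); m[:, :228]=0; m[:,402:]=0; m[:130]=0;m[300:]=0
    n,_,st,ce=cv2.connectedComponentsWithStats(m); return [(ce[i].round(1),st[i]) for i in range(1,n) if st[i][4]>40]
E
python3 - <<'E'
from h import *
np.set_printoptions(precision=3,suppress=True)
im=cv2.imread("pics/top0.png")
for c,s in nuts(im): print(c,s, w("top",[c],0.06)[0])
print("corners",w("top",[(224,299),(401,302),(402,95),(230,92)],0.05))
print("parts (mid-height; ends base/top)",w("top",[(280,212),(312,212),(357,212),(248,130)],[.096,.1,.088,.082]))
print("tray",w("top",[(444,137),(444,290)],.036))
print("key",w("top",[(275,277),(331,280),(275,292)],.054))
b=cv2.resize(im[70:310,175:455],None,fx=2.8,fy=2.4,interpolation=3)
b=cv2.resize(im[70:310,200:450],(750,720))[:600]
cv2.imwrite("pics/crop.png",cv2.resize(im[60:310,180:450],(640,593)))
E
```

```text
[352.2 166.3] [343 157  20  20 191] [ 0.648 -0.044  0.06 ]
[262.  174.6] [253 165  19  20 190] [0.626 0.139 0.06 ]
[356.1 211.9] [349 205  15  15 165] [ 0.555 -0.054  0.06 ]
[368.  249.9] [359 240  19  21 196] [ 0.479 -0.079  0.06 ]
[272.4 252.2] [262 243  22  19 199] [0.47  0.113 0.06 ]
[296.9 279.4] [272 275  60  18 260] [0.417 0.062 0.06 ]
corners [[ 0.373  0.208  0.05 ]
 [ 0.377 -0.148  0.05 ]
 [ 0.801 -0.144  0.05 ]
 [ 0.798  0.213  0.05 ]]
parts (mid-height; ends base/top) [[ 0.549  0.097  0.096]
 [ 0.551  0.034  0.1  ]
 [ 0.554 -0.054  0.088]
 [ 0.713  0.168  0.082]]
tray [[ 0.717 -0.235  0.036]
 [ 0.402 -0.238  0.036]]
key [[ 0.42   0.106  0.054]
 [ 0.417 -0.006  0.054]
 [ 0.39   0.105  0.054]]
```

View pics/crop.png

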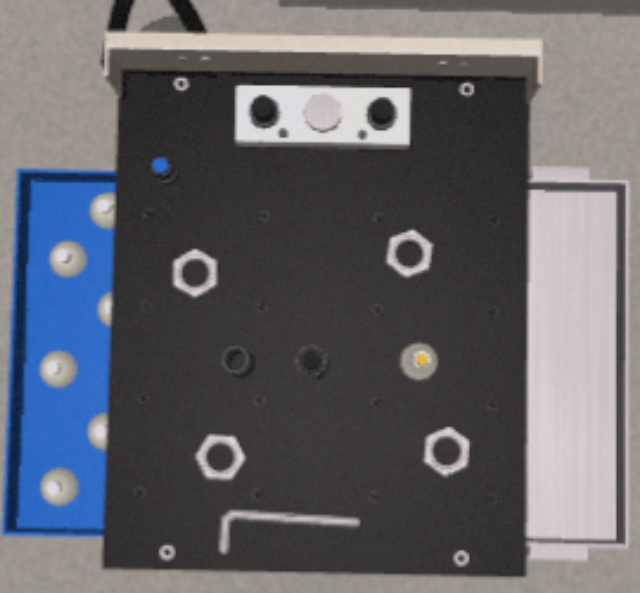

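Everything checks out: the plate spans y -0.147 to 0.21, yaw is about 0, and the scrap tray is on the -y side with x 0.40 to 0.72. First I'll turn the tool so the jaws open along world x, and set the fingers to a narrow gap so they act as a pusher.

```bash
python3 -m inch '[[0,0,-0.01,0,0,-0.0288,-0.43],[0,0,-0.01,0,0,-0.0288,-0.43],[0,0,-0.01,0,0,-0.0288,-0.43],[0,0,-0.01,0,0,-0.0288,-0.43],[0,0,0,0,0,-0.0288,-0.43],[0,0,0,0,0,-0.0288,-0.43],[0,0,0,0,0,-0.0286,-0.43],[0,0,0,0,0,0,-0.43]]' 20
cat >> h.py <<'E'
def to(x,y,z,yaw=np.pi/2,pr=True):
    from rig import manip
    from scipy.spatial.transform import Rotation as Ro
    s=manip.state();R=Ro.from_quat(s["tcp_rot"]); T=Ro.from_matrix(np.c_[[np.cos(yaw),np.sin(yaw),0],[np.sin(yaw),-np.cos(yaw),0],[0,0,-1]])
    print("t",s["time_s"],"pos",s["tool_pos"].round(4),"F",s["force"].round(1),"w",round(s["grip_width"],4))
    print("tool shift frac",(R.inv().apply(np.array([x,y,z])-s["tool_pos"])/.75).round(4),"rot frac",((R.inv()*T).as_rotvec()/2/np.pi).round(4))
E
python3 -c "
from h import *
to(.648,.012,.30)"
```

```text
time_s: 1.15
tool_pos: [0.1943, -0.6184, 0.3305]
tcp_rot: [0.693, 0.721, 0.002, -0.004]
force: [-0.6, -0.1, -0.3]
grip_width: 0.0241
t 1.15 pos [ 0.1943 -0.6184  0.3305] F [-0.6 -0.1 -0.3] w 0.0241
tool shift frac [0.8159 0.6374 0.0452] rot frac [-0.0005 -0.0012  0.0062]
```

```bash
python3 -m inch '[[0.064,0.05,0,0,0,0.003,-0.43],[0.064,0.05,0,0,0,0.003,-0.43],[0.064,0.05,0,0,0,0,-0.43],[0.064,0.05,0,0,0,0,-0.43],[0.064,0.05,0,0,0,0,-0.43],[0.064,0.05,0,0,0,0,-0.43],[0.064,0.05,0,0,0,0,-0.43],[0.064,0.05,0,0,0,0,-0.43],[0.064,0.05,0,0,0,0,-0.43],[0.064,0.05,0,0,0,0,-0.43],[0.064,0.05,0,0,0,0,-0.43],[0.064,0.05,0,0,0,0,-0.43]]'
python3 -c "
from h import *
to(.648,.012,.18)"
```

```text
time_s: 2.65
tool_pos: [0.6654, -0.0434, 0.3313]
tcp_rot: [0.729, 0.684, -0.0, -0.002]
force: [1.6, -0.6, 0.5]
grip_width: 0.0243
t 2.65 pos [ 0.6654 -0.0434  0.3313] F [ 1.6 -0.6  0.5] w 0.0243
tool shift frac [ 0.0717 -0.0271  0.2021] rot frac [-0.0005 -0.0005 -0.0101]
```

```bash
python3 -m inch '[[0.036,-0.0135,0,0,0,-0.0101,-0.43],[0.036,-0.0135,0.04,0,0,0,-0.43],[0,0,0.08,0,0,0,-0.43],[0,0,0.08,0,0,0,-0.43],[0,0,0,0,0,0,-0.43]]'
python3 - <<'E'
from h import *
to(.648,.012,.126)
cv2.imwrite("pics/w1.png",viewer.camera("wrist")[:,:,::-1]);cv2.imwrite("pics/s1.png",viewer.camera("scene")[:,:,::-1])
E
```

```text
time_s: 3.28
tool_pos: [0.6455, 0.0198, 0.1783]
tcp_rot: [0.708, 0.707, 0.001, -0.003]
force: [1.2, -0.6, 0.7]
grip_width: 0.0247
t 3.275 pos [0.6455 0.0198 0.1783] F [ 1.2 -0.6  0.7] w 0.0247
tool shift frac [-0.0107  0.0035  0.0697] rot frac [-0.0005 -0.0007 -0.0002]
```

View pics/w1.png

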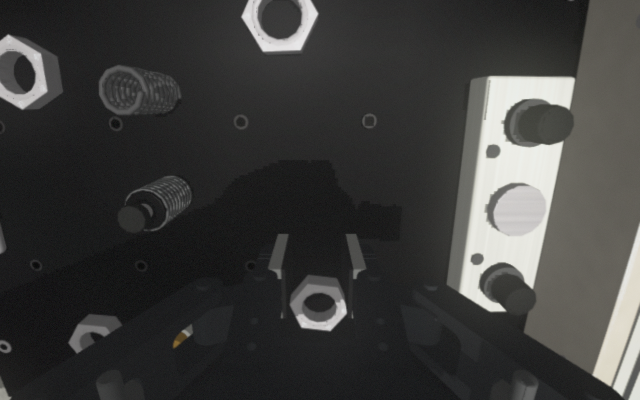

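View pics/s1.png

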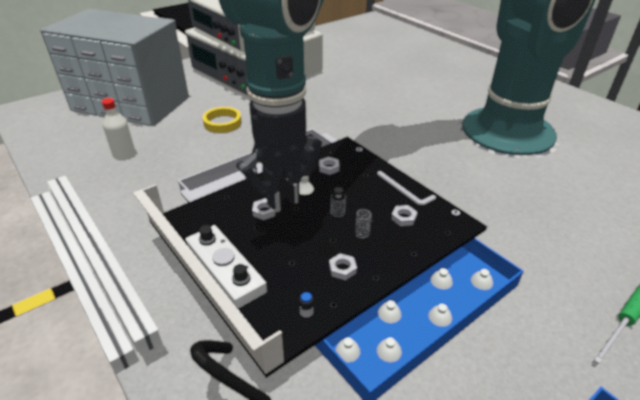

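In the wrist view the nut at (319,302) sits centred between the fingertips (279 and 355), on the -y side of them. It's clear to descend and push.

```bash
python3 -m inch '[[0,0.003,0.04,0,0,0,-0.43],[0,0,0.027,0,0,0,-0.43],[0,0,0,0,0,0,-0.43]]'
python3 - <<'E'
from h import *
to(.648,-.01,.127)
cv2.imwrite("pics/w2.png",viewer.camera("wrist")[:,:,::-1]);cv2.imwrite("pics/s2.png",cv2.resize(viewer.camera("scene")[100:260,180:400,::-1],(792,576)))
E
```

```text
time_s: 3.75
tool_pos: [0.6573, 0.0199, 0.1424]
tcp_rot: [0.709, 0.705, 0.01, 0.006]
force: [0.0, 0.2, 0.2]
grip_width: 0.0246
t 3.75 pos [0.6573 0.0199 0.1424] F [0.  0.2 0.2] w 0.0246
tool shift frac [-0.04   -0.0127  0.0201] rot frac [ 0.0037 -0.0008 -0.0008]
```

View pics/w2.png

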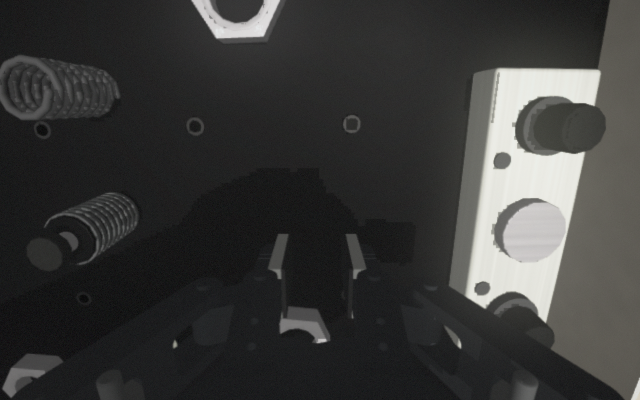

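View pics/s2.png

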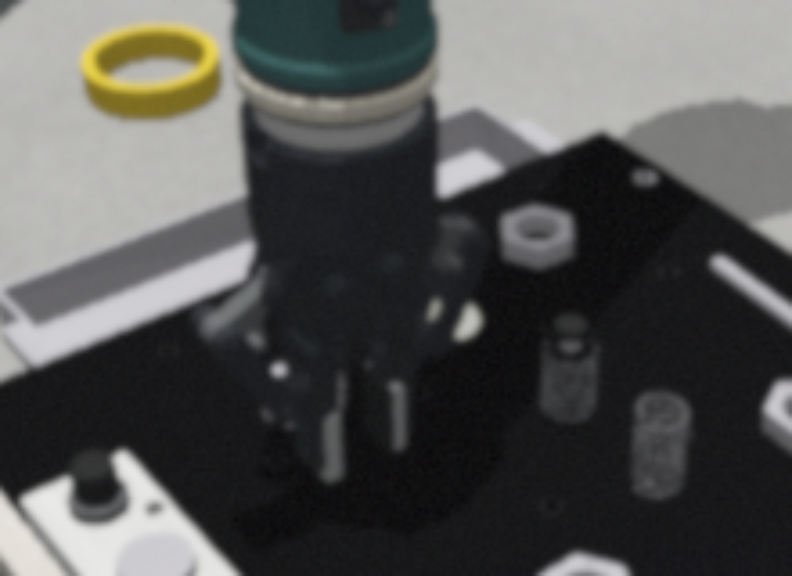

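```bash
python3 - <<'E'
from h import *
from rig import manip
s=manip.state(); print(s["joint_positions"].round(3),s["joint_vel"].round(3),s["joint_torque"].round(1))
E
python3 -m inch '[[0,0,0,0.0037,0,0,-0.43]]'
python3 - <<'E'
from h import *
from rig import manip
s=manip.state(); print(s["joint_positions"].round(3),s["joint_vel"].round(3))
to(.648,.02,.127)
E
```

```text
[ 0.241  0.714 -0.455  1.677  0.402  0.818 -0.394] [-0.    -0.    -0.003  0.002  0.001 -0.002  0.001] [  0.1 -57.5  -7.8 -19.4   0.   -0.1  -0. ]
time_s: 3.98
tool_pos: [0.6584, 0.0202, 0.1451]
tcp_rot: [0.709, 0.705, 0.003, -0.001]
force: [0.7, 0.2, 0.3]
grip_width: 0.0243
[ 0.241  0.721 -0.459  1.661  0.393  0.85  -0.385] [ 0.006  0.058 -0.027 -0.145 -0.072  0.254  0.07 ]
t 3.975 pos [0.6584 0.0202 0.1451] F [0.7 0.2 0.3] w 0.0243
tool shift frac [-0.0004 -0.0139  0.024 ] rot frac [ 0.0004 -0.0008 -0.0008]
```

```bash
python3 -m inch '[[0,-0.006,0.005,0,0,0,-0.43],[0,-0.004,0.005,0,0,0,-0.43],[0,0,0,0,0,0,-0.43]]'
python3 - <<'E'
from h import *
from rig import manip
s=manip.state(); print(s["joint_positions"].round(3))
to(.648,.02,.127)
E
```

```text
time_s: 4.35
tool_pos: [0.651, 0.0203, 0.1382]
tcp_rot: [0.709, 0.705, 0.003, -0.001]
force: [-0.4, -0.1, -0.3]
grip_width: 0.0243
[ 0.241  0.719 -0.456  1.683  0.398  0.828 -0.393]
t 4.35 pos [0.651  0.0203 0.1382] F [-0.4 -0.1 -0.3] w 0.0243
tool shift frac [-0.0005 -0.004   0.0149] rot frac [ 0.0006 -0.0009 -0.0008]
```

```bash
python3 -m inch '[[0,-0.002,0.005,0,0,0,-0.43],[0,-0.002,0.005,0,0,0,-0.43],[0,0,0.004,0,0,0,-0.43],[0,0,0,0,0,0,-0.43]]'
python3 - <<'E'
from h import *
to(.648,.02,.127)
E
```

```text
time_s: 4.85
tool_pos: [0.6476, 0.0204, 0.1265]
tcp_rot: [0.709, 0.705, 0.003, -0.001]
force: [0.4, 0.0, -0.2]
grip_width: 0.0248
t 4.85 pos [0.6476 0.0204 0.1265] F [ 0.4  0.  -0.2] w 0.0248
tool shift frac [-0.0005  0.0006 -0.0006] rot frac [ 0.0005 -0.0008 -0.0008]
```

```bash
python3 -m inch '[[-0.008,0,0,0,0,0,-0.43],[-0.008,0,0,0,0,0,-0.43],[-0.008,0,0,0,0,0,-0.43],[-0.008,0,0,0,0,0,-0.43],[-0.008,0,0,0,0,0,-0.43],[-0.008,0,0,0,0,0,-0.43],[-0.008,0,0,0,0,0,-0.43],[-0.008,0,0,0,0,0,-0.43],[-0.008,0,0,0,0,0,-0.43],[-0.008,0,0,0,0,0,-0.43]]'
python3 - <<'E'
from h import *
to(.648,-.13,.127)
cv2.imwrite("pics/w3.png",viewer.camera("wrist")[:,:,::-1]);cv2.imwrite("pics/s3.png",viewer.camera("scene")[:,:,::-1])
E
```

```text
time_s: 6.1
tool_pos: [0.6476, -0.0435, 0.1267]
tcp_rot: [0.709, 0.705, 0.004, -0.001]
force: [-0.1, 1.2, 0.6]
grip_width: 0.0247
t 6.1 pos [ 0.6476 -0.0435  0.1267] F [-0.1  1.2  0.6] w 0.0247
tool shift frac [-0.1153  0.0011 -0.0011] rot frac [ 0.0007 -0.0009 -0.0008]
```

View pics/w3.png

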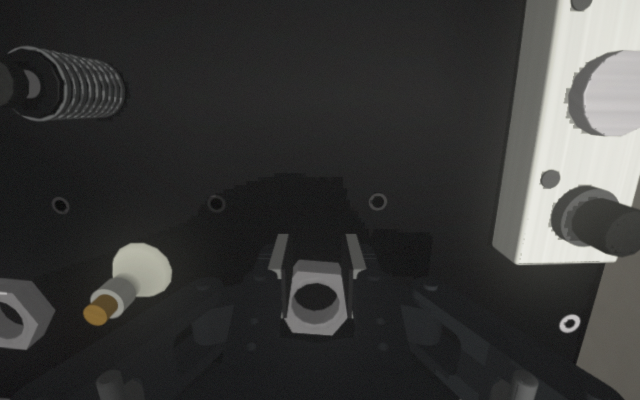

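View pics/s3.png

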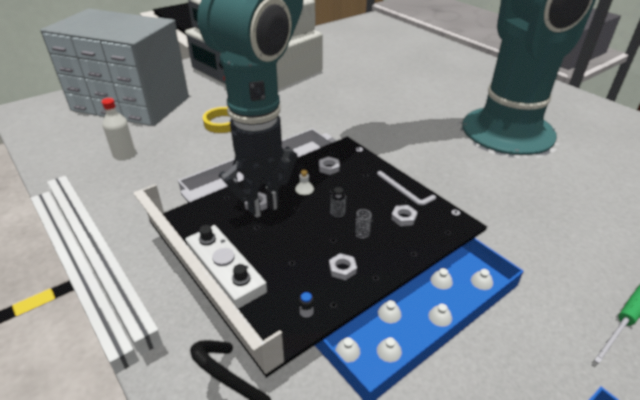

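The nut (316,300) is seated and centred between the fingertips, and the contact force is only 1 N. I'll carry on over the edge.

```bash
python3 -m inch '[[-0.01,0,0,0,0,0,-0.43],[-0.01,0,0,0,0,0,-0.43],[-0.01,0,0,0,0,0,-0.43],[-0.01,0,0,0,0,0,-0.43],[-0.01,0,0,0,0,0,-0.43],[-0.01,0,0,0,0,0,-0.43],[-0.01,0,0,0,0,0,-0.43],[-0.01,0,0,0,0,0,-0.43],[-0.01,0,0,0,0,0,-0.43],[-0.01,0,0,0,0,0,-0.43],[-0.01,0,0,0,0,0,-0.43],[-0.01,0,0,0,0,0,-0.43]]'
python3 - <<'E'
from h import *
to(.648,-.13,.127)
cv2.imwrite("pics/w4.png",viewer.camera("wrist")[:,:,::-1])
E
```

```text
time_s: 7.7
tool_pos: [0.6474, -0.1395, 0.1266]
tcp_rot: [0.709, 0.705, 0.004, -0.0]
force: [0.1, 0.8, 0.4]
grip_width: 0.0246
t 7.7 pos [ 0.6474 -0.1395  0.1266] F [0.1 0.8 0.4] w 0.0246
tool shift frac [ 0.0126  0.0007 -0.0004] rot frac [ 0.0008 -0.0009 -0.0008]
```

View pics/w4.png

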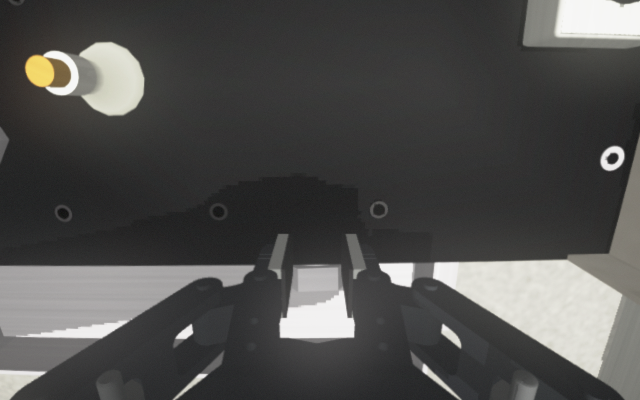

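```bash
python3 -m inch '[[0,0,-0.02,0,0,0,-0.43],[0,0,-0.04,0,0,0,-0.43],[0,0,-0.04,0,0,0,-0.43],[0.04,-0.002,0,0,0,0,-0.43],[0.06,-0.002,0,0,0,0,-0.43],[0.06,-0.002,0,0,0,0,-0.43]]'
python3 - <<'E'
from h import *
to(.626,.19,.127)
cv2.imwrite("pics/t5.png",cv2.resize(viewer.camera("top")[60:310,180:450,::-1],(640,593)))
cv2.imwrite("pics/s5.png",viewer.camera("scene")[:,:,::-1])
E
```

```text
time_s: 8.5
tool_pos: [0.6441, -0.0253, 0.2087]
tcp_rot: [0.713, 0.701, 0.003, 0.003]
force: [-0.5, 1.2, 1.3]
grip_width: 0.0246
t 8.5 pos [ 0.6441 -0.0253  0.2087] F [-0.5  1.2  1.3] w 0.0246
tool shift frac [ 0.2866 -0.0297  0.1089] rot frac [ 0.0013 -0.0001 -0.0026]
```

View pics/t5.png

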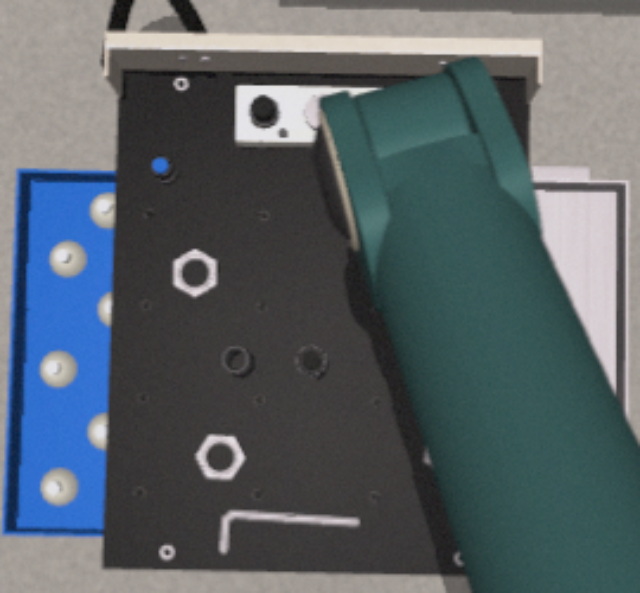

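View pics/s5.png

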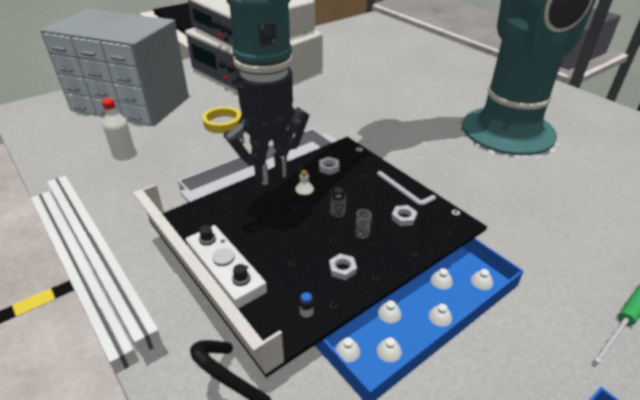

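The first nut is no longer on the plate in the scene view. It should be in the tray, but the arm is hiding that spot for now. Next is the upper-left nut.

```bash
python3 -m inch '[[0.05,-0.005,0,0,0,-0.0026,-0.43],[0.05,-0.005,0,0,0,0,-0.43],[0.05,-0.005,0,0,0,0,-0.43],[0.05,-0.005,0,0,0,0,-0.43],[0.05,-0.004,0,0,0,0,-0.43],[0.02,0,0.02,0,0,0,-0.43],[0,0,0.03,0,0,0,-0.43],[0,0,0,0,0,0,-0.43]]'
python3 - <<'E'
from h import *
to(.626,.192,.127)
cv2.imwrite("pics/w6.png",viewer.camera("wrist")[:,:,::-1]);cv2.imwrite("pics/t6.png",cv2.resize(viewer.camera("top")[60:310,180:450,::-1],(640,593)))
E
```

```text
time_s: 9.6
tool_pos: [0.6262, 0.1834, 0.1738]
tcp_rot: [0.705, 0.709, 0.004, 0.005]
force: [-0.6, -0.8, 0.3]
grip_width: 0.0245
t 9.6 pos [0.6262 0.1834 0.1738] F [-0.6 -0.8  0.3] w 0.0245
tool shift frac [ 0.0115 -0.001   0.0623] rot frac [0.0019 0.0002 0.001 ]
```

View pics/w6.png

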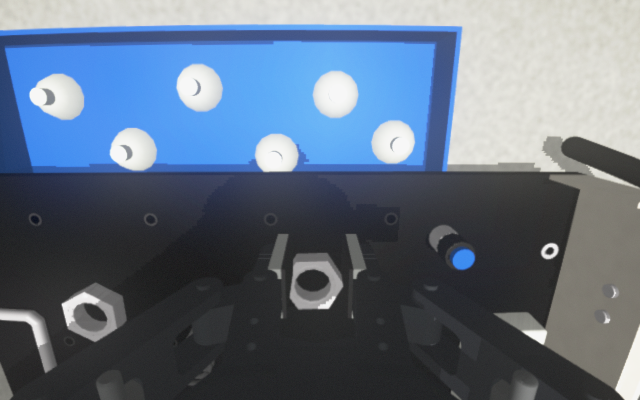

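View pics/t6.png

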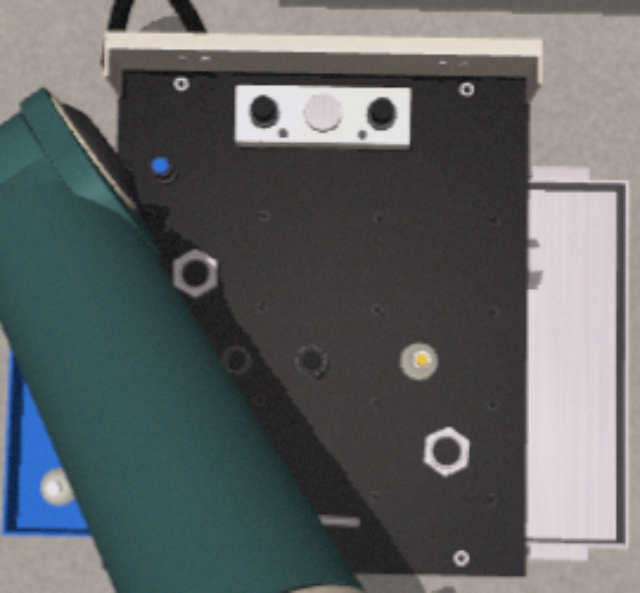

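The nut from the first push shows in the tray at about (533,262) in the top crop. In the wrist view the next nut (315,283) is centred between the fingers. I'll descend behind it in small steps.

```bash
python3 -m inch '[[0.0115,0,0,0.0019,0,0.001,-0.43],[0,0,0.012,0,0,0,-0.43],[0,0,0.012,0,0,0,-0.43],[0,0,0.012,0,0,0,-0.43],[0,0,0.012,0,0,0,-0.43],[0,0,0.006,0,0,0,-0.43],[0,0,0,0,0,0,-0.43]]'
python3 - <<'E'
from h import *
to(.626,.192,.127)
E
```

```text
time_s: 10.58
tool_pos: [0.6284, 0.1908, 0.133]
tcp_rot: [0.709, 0.706, 0.001, 0.001]
force: [-0.1, -0.5, -0.6]
grip_width: 0.0242
t 10.575 pos [0.6284 0.1908 0.133 ] F [-0.1 -0.5 -0.6] w 0.0242
tool shift frac [ 0.0016 -0.0033  0.008 ] rot frac [ 0.0006  0.0001 -0.0006]
```

```bash
python3 -m inch '[[0,-0.003,0.005,0,0,0,-0.43],[0,0,0.003,0,0,0,-0.43],[-0.008,0,0,0,0,0,-0.43],[-0.008,0,0,0,0,0,-0.43],[-0.008,0,0,0,0,0,-0.43],[-0.008,0,0,0,0,0,-0.43],[-0.008,0,0,0,0,0,-0.43],[-0.008,0,0,0,0,0,-0.43],[-0.008,0,0,0,0,0,-0.43],[-0.008,0,0,0,0,0,-0.43],[-0.008,0,0,0,0,0,-0.43],[-0.008,0,0,0,0,0,-0.43]]'
python3 - <<'E'
from h import *
to(.626,-.14,.127)
cv2.imwrite("pics/w7.png",viewer.camera("wrist")[:,:,::-1])
E
```

```text
time_s: 12.08
tool_pos: [0.6263, 0.1269, 0.1277]
tcp_rot: [0.709, 0.706, 0.002, 0.002]
force: [-0.2, -0.4, 0.4]
grip_width: 0.0241
t 12.075 pos [0.6263 0.1269 0.1277] F [-0.2 -0.4  0.4] w 0.0241
tool shift frac [-0.3558  0.001   0.0008] rot frac [ 0.0009 -0.0001 -0.0007]
```

View pics/w7.png

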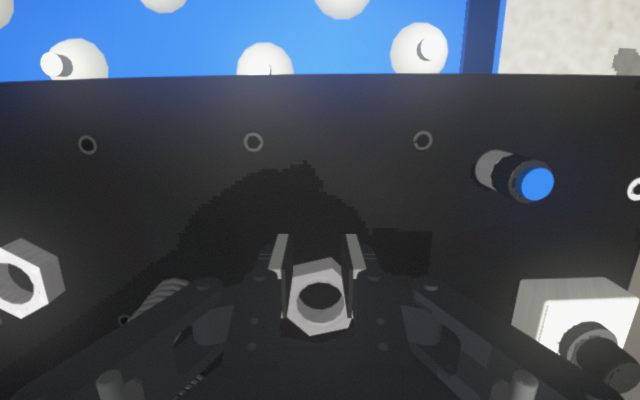

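The nut is seated at (318,297). I'll drift the lane about 15 mm towards +x while pushing, so the knuckles keep clear of the spring and absorber.

```bash
python3 -m inch '[[-0.005,0.003,0,0,0,0,-0.43],[-0.006,0.003,0,0,0,0,-0.43],[-0.008,0.003,0,0,0,0,-0.43],[-0.008,0.003,0,0,0,0,-0.43],[-0.008,0.003,0,0,0,0,-0.43],[-0.008,0.003,0,0,0,0,-0.43],[-0.01,0,0,0,0,0,-0.43],[-0.01,0,0,0,0,0,-0.43],[-0.01,0,0,0,0,0,-0.43]]'
python3 - <<'E'
from h import *
to(.64,-.14,.127)
cv2.imwrite("pics/w8.png",viewer.camera("wrist")[:,:,::-1]);cv2.imwrite("pics/s8.png",cv2.resize(viewer.camera("scene")[100:280,180:420,::-1],(792,594)))
E
```

```text
time_s: 13.25
tool_pos: [0.6407, 0.0675, 0.1277]
tcp_rot: [0.709, 0.705, 0.002, 0.002]
force: [0.3, -0.3, -0.6]
grip_width: 0.0243
t 13.25 pos [0.6407 0.0675 0.1277] F [ 0.3 -0.3 -0.6] w 0.0243
tool shift frac [-0.2767  0.0004  0.001 ] rot frac [ 0.0009  0.     -0.0007]
```

View pics/w8.png

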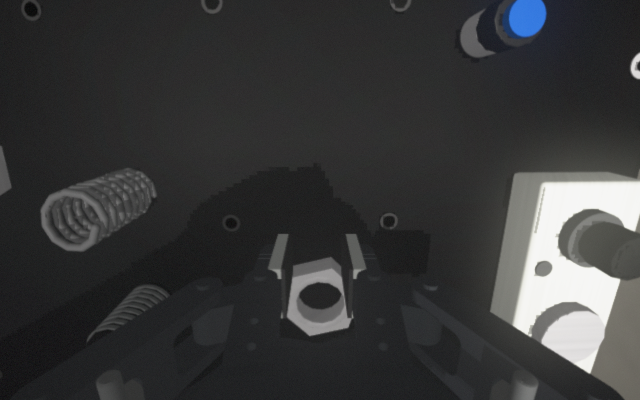

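View pics/s8.png

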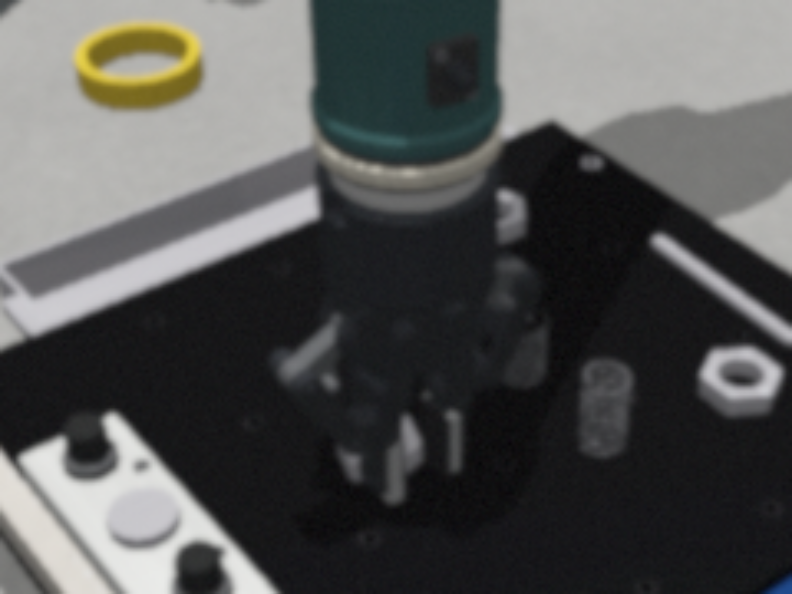

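```bash
python3 -m inch '[[-0.006,0,0,0,0,0,-0.43],[-0.009,0,0,0,0,0,-0.43],[-0.012,0,0,0,0,0,-0.43],[-0.012,0,0,0,0,0,-0.43],[-0.012,0,0,0,0,0,-0.43],[-0.012,0,0,0,0,0,-0.43],[-0.012,0,0,0,0,0,-0.43],[-0.012,0,0,0,0,0,-0.43],[-0.012,0,0,0,0,0,-0.43],[-0.012,0,0,0,0,0,-0.43],[-0.012,0,0,0,0,0,-0.43],[-0.012,0,0,0,0,0,-0.43]]'
python3 - <<'E'
from h import *
to(.64,-.14,.127)
E
```

```text
time_s: 14.85
tool_pos: [0.64, -0.0411, 0.1277]
tcp_rot: [0.709, 0.705, 0.002, 0.002]
force: [-0.2, 0.1, -0.6]
grip_width: 0.024
t 14.85 pos [ 0.64   -0.0411  0.1277] F [-0.2  0.1 -0.6] w 0.024
tool shift frac [-0.1319  0.0007  0.0011] rot frac [ 0.0009  0.0001 -0.0008]
```

```bash
python3 -m inch '[[-0.012,0,0,0,0,0,-0.43],[-0.012,0,0,0,0,0,-0.43],[-0.012,0,0,0,0,0,-0.43],[-0.012,0,0,0,0,0,-0.43],[-0.012,0,0,0,0,0,-0.43],[-0.012,0,0,0,0,0,-0.43],[-0.012,0,0,0,0,0,-0.43],[-0.012,0,0,0,0,0,-0.43],[-0.012,0,0,0,0,0,-0.43],[-0.012,0,0,0,0,0,-0.43],[-0.012,0,0,0,0,0,-0.43],[0,0,0,0,0,0,-0.43]]'
python3 - <<'E'
from h import *
to(.64,-.14,.2)
cv2.imwrite("pics/w9.png",viewer.camera("wrist")[:,:,::-1])
E
```

```text
time_s: 16.35
tool_pos: [0.6393, -0.1487, 0.1278]
tcp_rot: [0.71, 0.705, 0.001, 0.002]
force: [-0.8, 0.1, 1.0]
grip_width: 0.0241
t 16.35 pos [ 0.6393 -0.1487  0.1278] F [-0.8  0.1  1. ] w 0.0241
tool shift frac [ 0.0115  0.0014 -0.0963] rot frac [ 0.0009  0.0002 -0.0011]
```

View pics/w9.png

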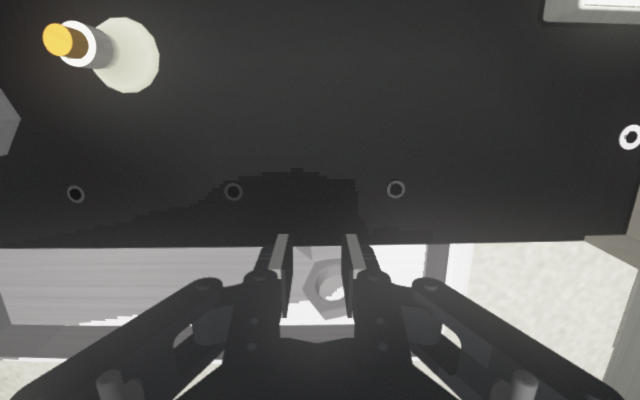

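A nut is lying in the tray at (325,287). Next is the lower-right nut, approached from y = -0.02.

```bash
python3 -m inch '[[0,0,-0.02,0,0,0,-0.43],[0,0,-0.04,0,0,0,-0.43],[0,0,-0.04,0,0,0,-0.43],[0.03,-0.04,-0.01,0,0,0,-0.43],[0.03,-0.045,0,0,0,0,-0.43],[0.035,-0.045,0,0,0,0,-0.43],[0.035,-0.045,0,0,0,0,-0.43],[0.035,-0.035,0,0,0,0,-0.43],[0,0,0,0,0,0,-0.43]]'
python3 - <<'E'
from h import *
to(.478,-.022,.127)
cv2.imwrite("pics/w10.png",viewer.camera("wrist")[:,:,::-1])
E
```

```text
time_s: 17.52
tool_pos: [0.4793, -0.0146, 0.2204]
tcp_rot: [0.706, 0.708, 0.005, 0.007]
force: [1.3, -0.7, -0.0]
grip_width: 0.0245
t 17.525 pos [ 0.4793 -0.0146  0.2204] F [ 1.3 -0.7 -0. ] w 0.0245
tool shift frac [-0.0095 -0.0039  0.1246] rot frac [0.0027 0.0004 0.0004]
```

View pics/w10.png

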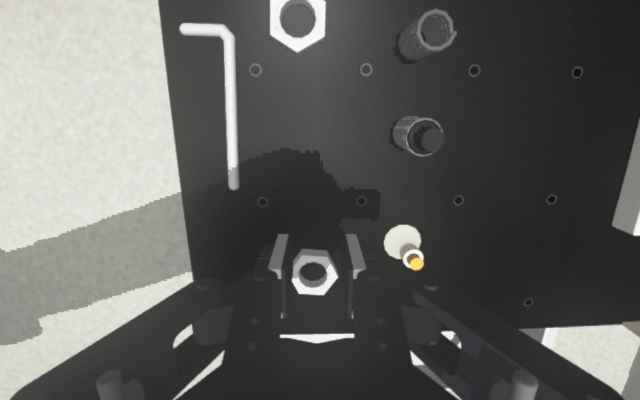

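In the wrist view the nut (314,270) is centred. The suction cup (415,263) is about 75 mm to the +x side, so I'll drift the lane towards -x once the nut is seated.

```bash
python3 -m inch '[[-0.004,-0.003,0.02,0.0027,0,0,-0.43],[0,0,0.025,0,0,0,-0.43],[0,0,0.025,0,0,0,-0.43],[0,0,0.015,0,0,0,-0.43],[0,0,0.01,0,0,0,-0.43],[0,0,0,0,0,0,-0.43]]'
python3 - <<'E'
from h import *
to(.477,-.022,.127)
cv2.imwrite("pics/w11.png",viewer.camera("wrist")[:,:,::-1])
E
```

```text
time_s: 18.32
tool_pos: [0.4819, -0.0233, 0.1447]
tcp_rot: [0.709, 0.705, -0.001, 0.001]
force: [0.1, -0.7, -0.1]
grip_width: 0.0244
t 18.325 pos [ 0.4819 -0.0233  0.1447] F [ 0.1 -0.7 -0.1] w 0.0244
tool shift frac [ 0.0018 -0.0066  0.0237] rot frac [-0.      0.0006 -0.001 ]
```

View pics/w11.png

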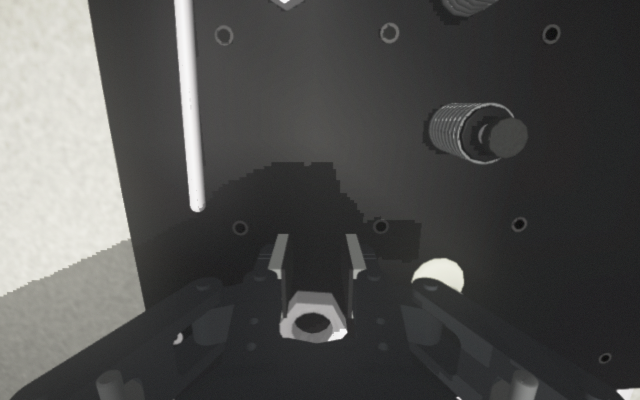

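```bash
python3 -m inch '[[0,-0.005,0.008,0,0,0,-0.43],[0,-0.002,0.008,0,0,0,-0.43],[0,-0.001,0.007,0,0,0,-0.43],[-0.006,0,0,0,0,0,-0.43],[-0.006,0,0,0,0,0,-0.43],[-0.006,0,0,0,0,0,-0.43],[-0.006,-0.002,0,0,0,0,-0.43],[-0.006,-0.003,0,0,0,0,-0.43],[-0.006,-0.003,0,0,0,0,-0.43],[-0.006,-0.003,0,0,0,0,-0.43]]'
python3 - <<'E'
from h import *
to(.47,-.145,.127)
cv2.imwrite("pics/w12.png",viewer.camera("wrist")[:,:,::-1])
cv2.imwrite("pics/s12.png",cv2.resize(viewer.camera("scene")[100:280,180:420,::-1],(792,594)))
E
```

```text
time_s: 19.62
tool_pos: [0.4677, -0.0571, 0.1283]
tcp_rot: [0.709, 0.705, -0.0, 0.003]
force: [-0.0, -0.4, 0.1]
grip_width: 0.0241
t 19.625 pos [ 0.4677 -0.0571  0.1283] F [-0.  -0.4  0.1] w 0.0241
tool shift frac [-0.1172  0.0038  0.0023] rot frac [ 0.0006  0.0007 -0.001 ]
```

View pics/w12.png

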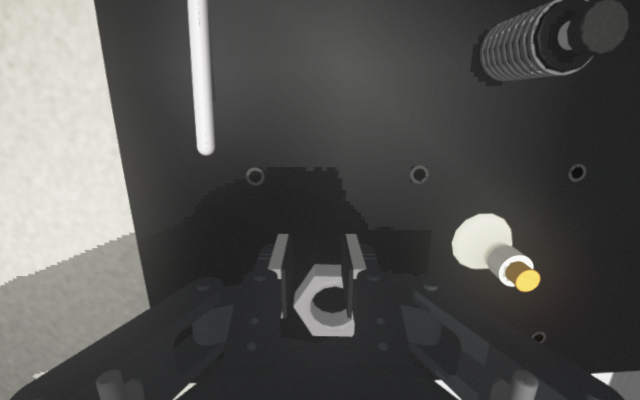

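View pics/s12.png

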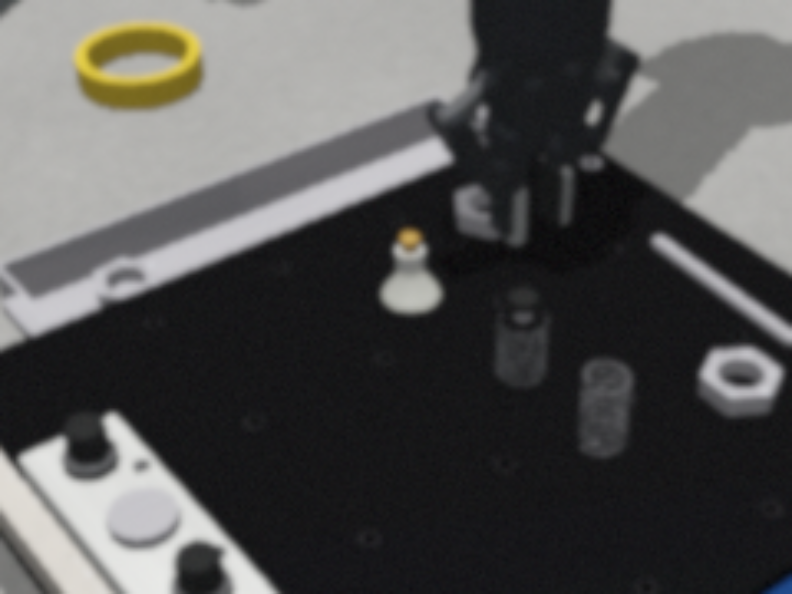

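The nut is about 6 mm off-centre towards +x, because it wasn't fully seated when I drifted. I'll back off, recentre and push straight.

```bash
python3 -m inch '[[0.012,0,0,0,0,0,-0.43],[0,0.0085,0,0,0,0,-0.43],[0,0,0,0,0,0,-0.43],[-0.006,0,0,0,0,0,-0.43],[-0.006,0,0,0,0,0,-0.43],[-0.006,0,0,0,0,0,-0.43],[-0.006,0,0,0,0,0,-0.43],[-0.008,0,0,0,0,0,-0.43]]'
python3 - <<'E'
from h import *
to(.474,-.15,.127)
cv2.imwrite("pics/w13.png",viewer.camera("wrist")[:,:,::-1])
E
```

```text
time_s: 20.72
tool_pos: [0.4746, -0.0727, 0.1284]
tcp_rot: [0.709, 0.705, -0.0, 0.003]
force: [-0.0, 0.9, 0.1]
grip_width: 0.0243
t 20.725 pos [ 0.4746 -0.0727  0.1284] F [-0.   0.9  0.1] w 0.0243
tool shift frac [-0.103  -0.0002  0.0023] rot frac [ 0.0006  0.0007 -0.0009]
```

View pics/w13.png

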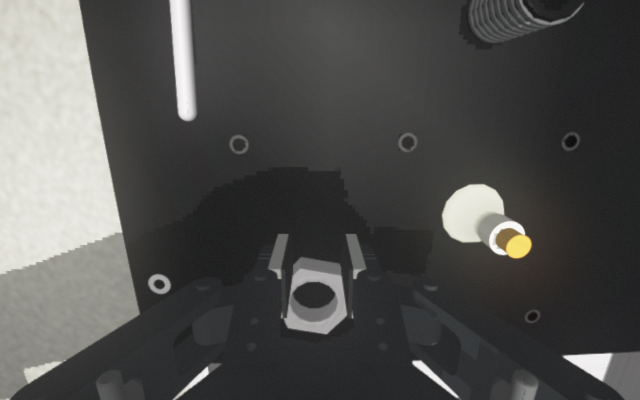

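Now it is centred, so I'll push it over the edge.

```bash
python3 -m inch '[[-0.008,0,0,0,0,0,-0.43],[-0.01,0,0,0,0,0,-0.43],[-0.01,0,0,0,0,0,-0.43],[-0.01,0,0,0,0,0,-0.43],[-0.01,0,0,0,0,0,-0.43],[-0.01,0,0,0,0,0,-0.43],[-0.01,0,0,0,0,0,-0.43],[-0.01,0,0,0,0,0,-0.43],[-0.01,0,0,0,0,0,-0.43],[-0.01,0,0,0,0,0,-0.43],[-0.005,0,0,0,0,0,-0.43],[0,0,0,0,0,0,-0.43]]'
python3 - <<'E'
from h import *
to(.474,-.15,.127)
cv2.imwrite("pics/w14.png",viewer.camera("wrist")[:,:,::-1])
E
```

```text
time_s: 22.28
tool_pos: [0.4737, -0.1574, 0.1287]
tcp_rot: [0.71, 0.704, -0.001, 0.003]
force: [0.2, -0.4, -0.6]
grip_width: 0.0242
t 22.275 pos [ 0.4737 -0.1574  0.1287] F [ 0.2 -0.4 -0.6] w 0.0242
tool shift frac [0.0099 0.0003 0.0022] rot frac [ 0.0005  0.0008 -0.0014]
```

View pics/w14.png

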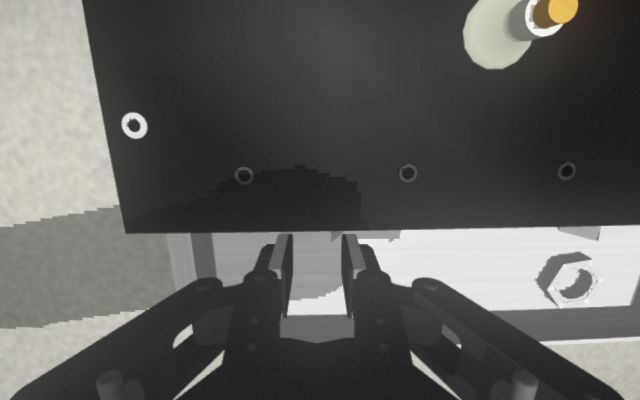

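```bash
python3 -m inch '[[0,0,-0.02,0,0,0,-0.43],[0,0,-0.04,0,0,0,-0.43],[0,0,-0.04,0,0,0,-0.43],[0.04,0,0,0,0,0,-0.43],[0.06,-0.002,0,0,0,0,-0.43],[0.07,-0.002,0,0,0,0,-0.43],[0.07,0,0,0,0,0,-0.43],[0.07,0,0,0,0,0,-0.43],[0.07,0,0,0,0,0,-0.43],[0.05,0,0,0,0,0,-0.43],[0,0,0,0,0,0,-0.43]]'
python3 - <<'E'
from h import *
to(.470,.171,.127)
cv2.imwrite("pics/w15.png",viewer.camera("wrist")[:,:,::-1])
cv2.imwrite("pics/t15.png",cv2.resize(viewer.camera("top")[60:310,180:450,::-1],(640,593)))
E
```

```text
time_s: 23.7
tool_pos: [0.4743, 0.1794, 0.2155]
tcp_rot: [0.708, 0.706, 0.004, 0.007]
force: [-0.8, -0.4, -0.2]
grip_width: 0.0243
t 23.7 pos [0.4743 0.1794 0.2155] F [-0.8 -0.4 -0.2] w 0.0243
tool shift frac [-0.0107 -0.0076  0.118 ] rot frac [ 0.0026  0.0007 -0.0006]
```

View pics/w15.png

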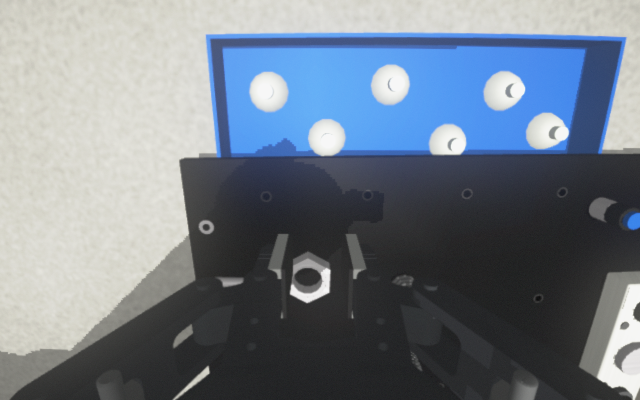

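View pics/t15.png

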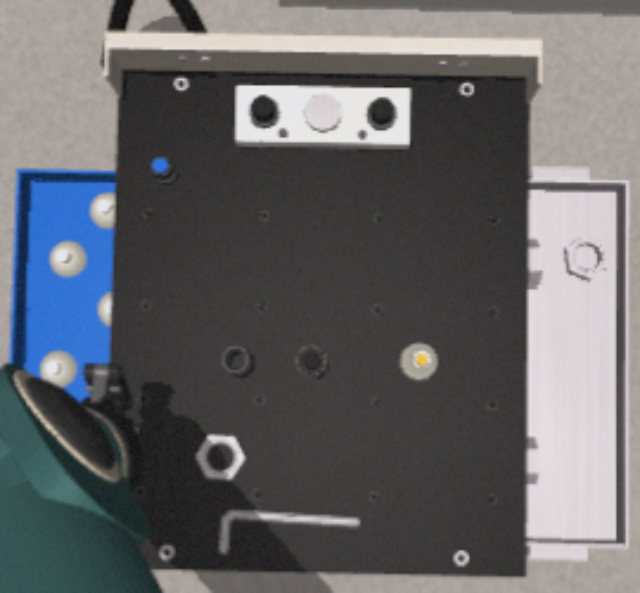

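The third nut shows in the tray at (530,460) and the second at (583,258). For the last nut, I'll descend at x = 0.470.

```bash
python3 -m inch '[[-0.004,-0.006,0.02,0.0026,0,0,-0.43],[0,0,0.025,0,0,0,-0.43],[0,0,0.025,0,0,0,-0.43],[0,0,0.015,0,0,0,-0.43],[0,0,0.008,0,0,0,-0.43],[0,0,0,0,0,0,-0.43]]'
python3 - <<'E'
from h import *
to(.470,.171,.127)
E
```

```text
time_s: 24.55
tool_pos: [0.4697, 0.1657, 0.1388]
tcp_rot: [0.713, 0.701, -0.006, 0.002]
force: [-0.2, 0.2, -0.3]
grip_width: 0.0245
t 24.55 pos [0.4697 0.1657 0.1388] F [-0.2  0.2 -0.3] w 0.0245
tool shift frac [0.0073 0.0004 0.0156] rot frac [-0.0009  0.0017 -0.0028]
```

```bash
python3 -m inch '[[0.002,0,0.005,0,0.0015,-0.0028,-0.43],[0,0,0.006,0,0,0,-0.43],[0,0,0.004,0,0,0,-0.43],[0,0,0,0,0,0,-0.43]]'
python3 - <<'E'
from h import *
to(.470,.171,.127)
cv2.imwrite("pics/w16.png",viewer.camera("wrist")[:,:,::-1])
E
```

```text
time_s: 25.05
tool_pos: [0.4705, 0.1676, 0.1278]
tcp_rot: [0.707, 0.707, -0.001, -0.001]
force: [-0.5, 0.4, 0.4]
grip_width: 0.0244
t 25.05 pos [0.4705 0.1676 0.1278] F [-0.5  0.4  0.4] w 0.0244
tool shift frac [ 0.0046 -0.0006  0.0011] rot frac [-0.0005 -0.0001  0.0002]
```

View pics/w16.png

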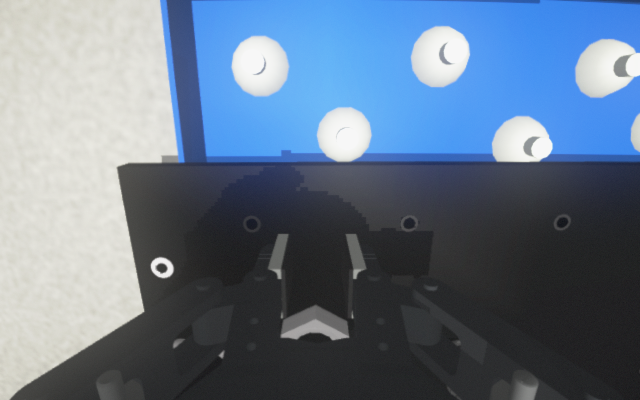

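The nut's corner points into the gap and is centred, so I'll push.

```bash
python3 -m inch '[[-0.006,0,0,0,0,0,-0.43],[-0.006,0,0,0,0,0,-0.43],[-0.006,0,0,0,0,0,-0.43],[-0.006,0,0,0,0,0,-0.43],[-0.006,0,0,0,0,0,-0.43],[-0.008,0,0,0,0,0,-0.43],[-0.008,0,0,0,0,0,-0.43],[-0.008,0,0,0,0,0,-0.43],[-0.01,0,0,0,0,0,-0.43],[-0.01,0,0,0,0,0,-0.43]]'
python3 - <<'E'
from h import *
to(.470,-.155,.127)
cv2.imwrite("pics/w17.png",viewer.camera("wrist")[:,:,::-1])
cv2.imwrite("pics/s17.png",cv2.resize(viewer.camera("scene")[100:280,240:480,::-1],(792,594)))
E
```

```text
time_s: 26.35
tool_pos: [0.4708, 0.1085, 0.1283]
tcp_rot: [0.707, 0.708, -0.001, -0.001]
force: [0.5, 0.3, 0.2]
grip_width: 0.0245
t 26.35 pos [0.4708 0.1085 0.1283] F [0.5 0.3 0.2] w 0.0245
tool shift frac [-0.3513 -0.0015  0.0016] rot frac [-0.0003 -0.0001  0.0002]
```

View pics/w17.png

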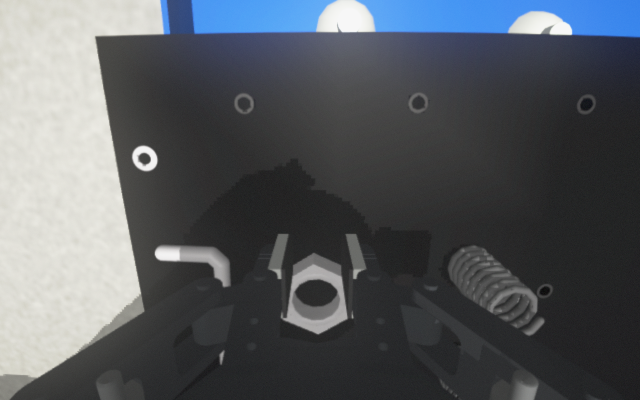

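View pics/s17.png

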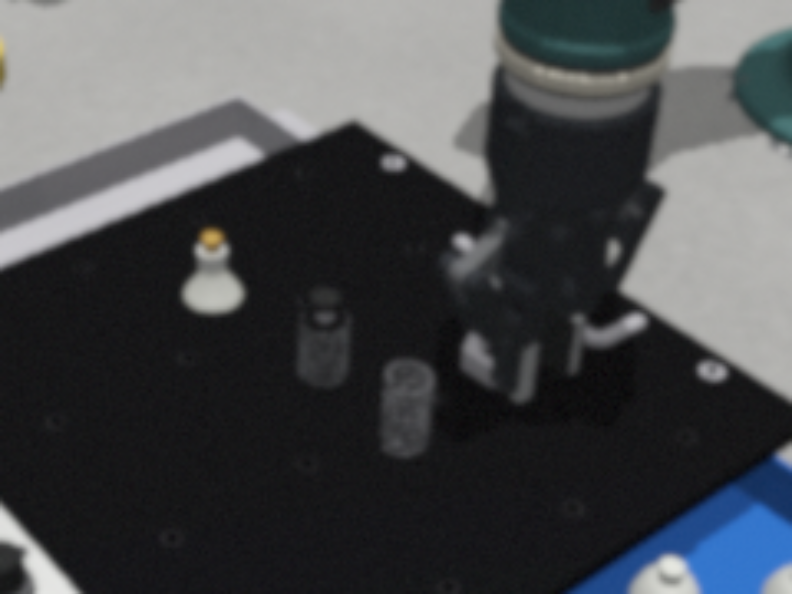

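```bash
python3 -m inch '[[-0.006,0,0,0,0,0,-0.43],[-0.009,0,0,0,0,0,-0.43],[-0.012,0,0,0,0,0,-0.43],[-0.012,0,0,0,0,0,-0.43],[-0.012,0,0,0,0,0,-0.43],[-0.012,0,0,0,0,0,-0.43],[-0.012,0,0,0,0,0,-0.43],[-0.012,0,0,0,0,0,-0.43],[-0.012,0,0,0,0,0,-0.43],[-0.012,0,0,0,0,0,-0.43],[-0.012,0,0,0,0,0,-0.43],[-0.012,0,0,0,0,0,-0.43]]'
python3 - <<'E'
from h import *
to(.470,-.155,.127)
cv2.imwrite("pics/w18.png",viewer.camera("wrist")[:,:,::-1])
E
```

```text
time_s: 27.95
tool_pos: [0.4709, 0.0001, 0.1283]
tcp_rot: [0.707, 0.707, -0.001, -0.001]
force: [-0.2, 0.8, -0.7]
grip_width: 0.0244
t 27.95 pos [4.709e-01 1.000e-04 1.283e-01] F [-0.2  0.8 -0.7] w 0.0244
tool shift frac [-0.2068 -0.0013  0.0017] rot frac [-0.0003 -0.0001  0.0001]
```

View pics/w18.png

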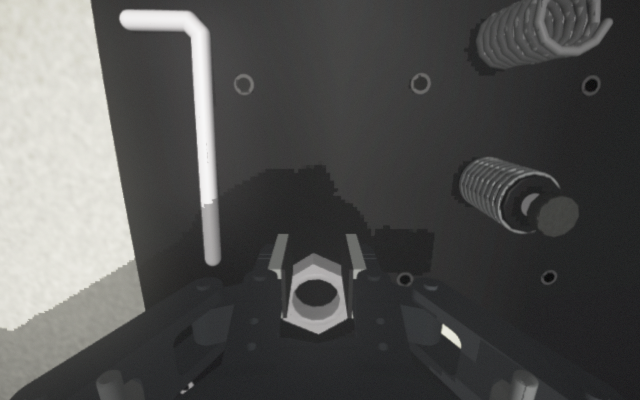

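```bash
python3 -m inch '[[-0.01,0,0,0,0,0,-0.43],[-0.012,0,0,0,0,0,-0.43],[-0.012,0,0,0,0,0,-0.43],[-0.012,0,0,0,0,0,-0.43],[-0.012,0,0,0,0,0,-0.43],[-0.012,0,0,0,0,0,-0.43],[-0.012,0,0,0,0,0,-0.43],[-0.012,0,0,0,0,0,-0.43]]'
python3 -m inch '[[-0.012,0,0,0,0,0,-0.43],[-0.014,0,0,0,0,0,-0.43],[-0.016,0,0,0,0,0,-0.43],[-0.016,0,0,0,0,0,-0.43],[-0.016,0,0,0,0,0,-0.43],[-0.016,0,0,0,0,0,-0.43],[-0.016,0,0,0,0,0,-0.43],[-0.016,0,0,0,0,0,-0.43],[-0.008,0,0,0,0,0,-0.43],[0,0,0,0,0,0,-0.43]]'
python3 - <<'E'
from h import *
to(.470,-.155,.127)
cv2.imwrite("pics/w19.png",viewer.camera("wrist")[:,:,::-1])
E
```

```text
time_s: 29.0
tool_pos: [0.4707, -0.0764, 0.1282]
tcp_rot: [0.707, 0.707, -0.001, -0.001]
force: [0.8, 0.9, -0.3]
grip_width: 0.0242
time_s: 30.25
tool_pos: [0.4703, -0.1825, 0.1281]
tcp_rot: [0.708, 0.706, -0.001, -0.001]
force: [0.4, -0.5, -0.0]
grip_width: 0.0243
t 30.25 pos [ 0.4703 -0.1825  0.1281] F [ 0.4 -0.5 -0. ] w 0.0243
tool shift frac [ 0.0366 -0.0005  0.0015] rot frac [-0.0004  0.0002 -0.0004]
```

View pics/w19.png

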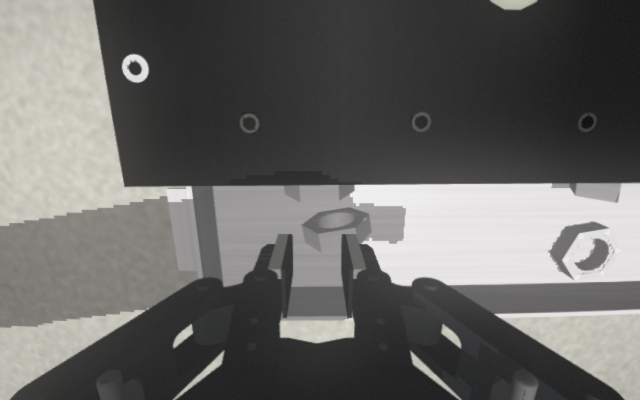

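All four nuts are in the tray. The last one (337,222) looks tilted against the third (320,190), so I'll raise the arm, move clear and check.

```bash
python3 -m inch '[[0,0,-0.02,0,0,0,-0.43],[0,0,-0.04,0,0,0,-0.43],[0,0,-0.06,0,0,0,-0.43],[-0.04,-0.005,-0.05,0,0,0,-0.43],[-0.06,0,-0.03,0,0,0,-0.43],[-0.06,0,0,0,0,0,-0.43],[-0.04,0,0,0,0,0,-0.43],[0,0,0,0,0,0,-0.43],[0,0,0,0,0,0,-0.43]]'
python3 - <<'E'
from h import *
np.set_printoptions(precision=3,suppress=True)
to(.470,-.155,.127)
im=viewer.camera("top")[:,:,::-1].copy()
cv2.imwrite("pics/w20.png",viewer.camera("wrist")[:,:,::-1])
cv2.imwrite("pics/t20.png",cv2.resize(im[60:310,180:450],(640,593)))
cv2.imwrite("pics/s20.png",viewer.camera("scene")[:,:,::-1])
E
```

```text
time_s: 31.42
tool_pos: [0.4701, -0.3289, 0.2922]
tcp_rot: [0.703, 0.711, -0.0, 0.002]
force: [-0.5, 0.1, 0.3]
grip_width: 0.0242
t 31.425 pos [ 0.47  -0.329  0.292] F [-0.5  0.1  0.3] w 0.0242
tool shift frac [0.233 0.002 0.219] rot frac [0.001 0.001 0.002]
```

View pics/w20.png

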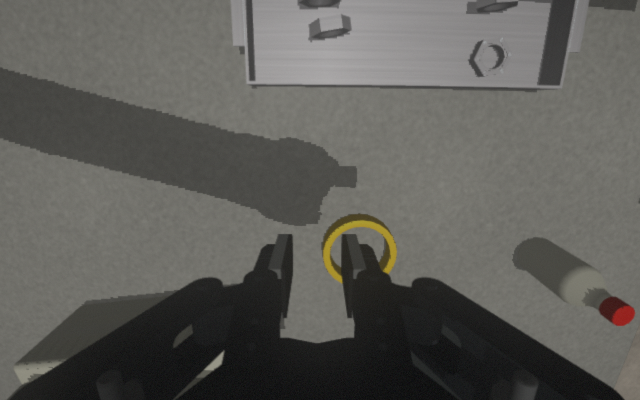

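View pics/t20.png

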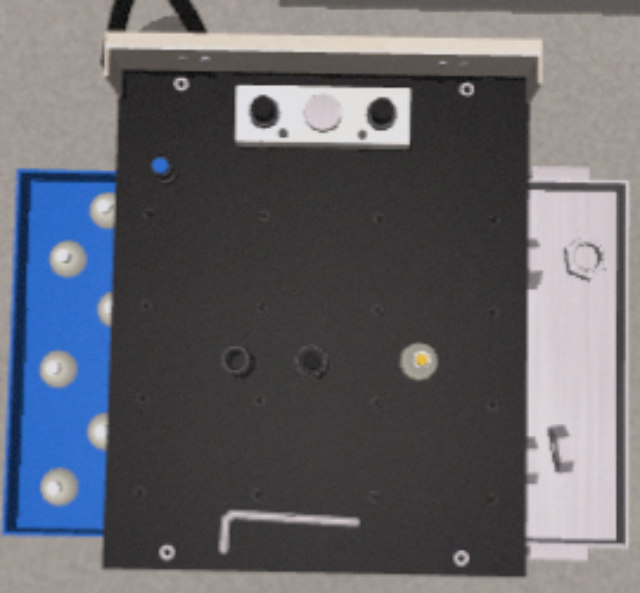

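View pics/s20.png

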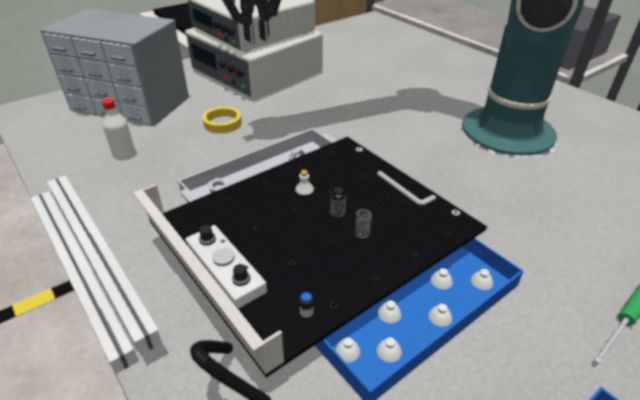

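```bash
python3 -m inch '[[0.04,0.02,0,0,0,0,-0.43],[0,0.04,0,0,-0.028,0,-0.43],[0,0.03,0,0,-0.028,0,-0.43],[0,0,0,0,-0.028,0,-0.43],[0,0,0,0,0,0,-0.43]]'
python3 - <<'E'
from h import *
np.set_printoptions(precision=3,suppress=True)
to(.470,-.155,.127)
w0=viewer.camera("wrist")[:,:,::-1].copy()
cv2.imwrite("pics/w21.png",w0)
print(w("top",[(180+540*.4219,60+262*.4215),(180+540*.4219,60+460*.4215),(180+583*.4219,60+258*.4215),(180+562*.4219,60+450*.4215)],[.01,.01,.015,.02]))
E
```

```text
time_s: 32.2
tool_pos: [0.5398, -0.2928, 0.2918]
tcp_rot: [0.675, 0.687, -0.187, 0.193]
force: [0.6, -0.2, -0.6]
grip_width: 0.0245
t 32.2 pos [ 0.54  -0.293  0.292] F [ 0.6 -0.2 -0.6] w 0.0245
tool shift frac [ 0.272 -0.09   0.092] rot frac [0.001 0.087 0.003]
[[ 0.649 -0.165  0.01 ]
 [ 0.472 -0.168  0.01 ]
 [ 0.653 -0.203  0.015]
 [ 0.481 -0.185  0.02 ]]
```

View pics/w21.png

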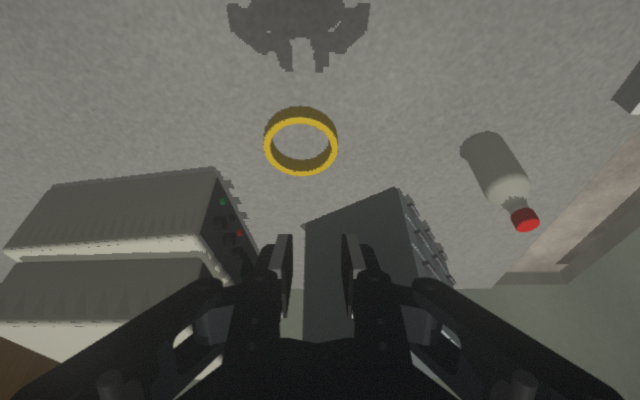

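```bash
python3 -m inch '[[0,0,0,0,0.028,0,-0.43],[0,0,0,0,0.028,0,-0.43],[0,0,0,0,0.028,0,-0.43],[0,0,0,0,0.028,0,-0.43],[0,0,0,0,0.028,0,-0.43],[0,0,0,0,0.028,0,-0.43],[0,0,0,0,0.028,0,-0.43],[0,0,0,0,0,0,-0.43]]'
python3 - <<'E'
from h import *
np.set_printoptions(precision=3,suppress=True)
to(.540,-.3,.25)
w0=viewer.camera("wrist")[:,:,::-1].copy()
cv2.imwrite("pics/w22.png",w0)
E
```

```text
time_s: 33.25
tool_pos: [0.5376, -0.3088, 0.3007]
tcp_rot: [0.655, 0.662, 0.269, -0.245]
force: [-0.6, 0.3, -0.8]
grip_width: 0.0245
t 33.25 pos [ 0.538 -0.309  0.301] F [-0.6  0.3 -0.8] w 0.0245
tool shift frac [-0.037  0.001  0.058] rot frac [ 0.005 -0.119  0.002]
```

View pics/w22.png

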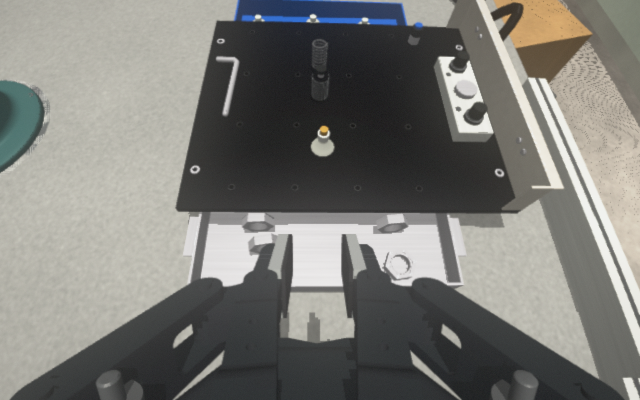

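Run:
```python
from h import *
np.set_printoptions(precision=3,suppress=True)
for z in (.01,.02,.03,.036): print(z,w("wrist",[(258,222),(261,243),(391,222),(398,265)],z)[:,:2].tolist())
im=cv2.imread("pics/w22.png")
cv2.imwrite("pics/w22c.png",cv2.resize(im[195:295,180:480],(800,267),interpolation=3))
o=w("top",[(280,212),(312,212),(357,212)],.09)
a=cv2.imread("pics/top0.png")[60:310,180:450];b=cv2.resize(cv2.imread("pics/t20.png"),(270,250))
```

```text
0.01 [[0.4716474018857202, -0.15083448738953342], [0.47788449678794703, -0.17995781921279969], [0.6517700659106398, -0.14851792759009633], [0.6546185117110639, -0.20750782856541383]]
0.02 [[0.4732853497547591, -0.15471229509212361], [0.4793633712872019, -0.18309285378060697], [0.648814093117883, -0.15245481776287162], [0.6515898910142389, -0.2099402166457134]]
0.03 [[0.474923297623798, -0.15859010279471378], [0.4808422457864568, -0.18622788834841425], [0.645858120325126, -0.15639170793564694], [0.648561270317414, -0.212372604726013]]
0.036 [[0.4759060663452213, -0.16091678741626786], [0.4817295704860097, -0.1881089090890986], [0.644084536649472, -0.15875384203931212], [0.6467440978993191, -0.21383203757419272]]
```

View pics/w22c.png

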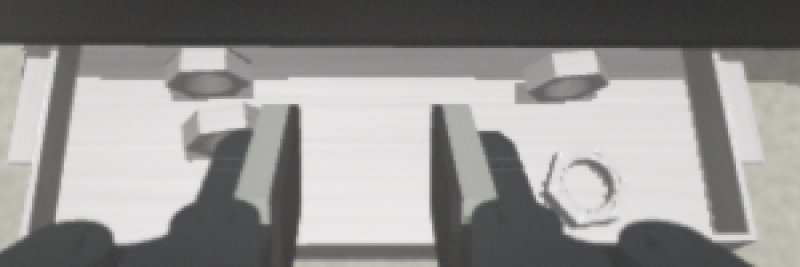

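Run:
```python
from h import *
from rig import workorder,manip
im=viewer.camera("top")[:,:,::-1].copy()
c=cv2.resize(im[60:310,180:450],(640,593)); p=cv2.imread("pics/t20.png")
d=cv2.absdiff(c,p)[180:550,525:625]; print("tray change since",d.max(),d.mean())
a=cv2.imread("pics/top0.png"); 
def cen(i,x0,y0,x1,y1,f): 
    m=f(i[y0:y1,x0:x1].astype(int)); ys,xs=np.nonzero(m); return xs.mean()+x0,ys.mean()+y0
br=lambda q:q.min(2)>110
print("cup",cen(a,345,200,370,224,br),cen(im,345,200,370,224,br))
print("key",cen(a,268,272,335,296,br),cen(im,268,272,335,296,br))
bl=lambda q:q[...,0]-q[...,2]>60
print("fit",cen(a,240,122,256,138,bl),cen(im,240,122,256,138,bl))
print("spring/abs diff",cv2.absdiff(a,im)[200:224,268:326].mean())
s=manip.state();print(s["time_s"],s["force"].round(1))
workorder.finish_job()
```

```text
tray change since 9 1.1686036036036036
cup (np.float64(356.0969696969697), np.float64(211.9151515151515)) (np.float64(356.07185628742513), np.float64(211.94610778443115))
key (np.float64(296.74609375), np.float64(279.37109375)) (np.float64(296.5396226415094), np.float64(279.44528301886794))
fit (np.float64(247.13513513513513), np.float64(129.2972972972973)) (np.float64(247.13513513513513), np.float64(129.2972972972973))
spring/abs diff 2.9245689655172415
33.35 [-0.3  0.2 -0.3]
the job is handed in; nothing more can be done
```

All four nuts are in the bare-metal scrap tray, and I handed the job in at 33.4 s of the allowed 64 s. I pushed them one at a time along -y and over the open end, with the fingertips set about 24 mm apart. Nothing was gripped or lifted, and the wrist force I read stayed around 1–2 N.

**Nuts:** the last wrist view shows all four inside the tray, at about (x, y) = (0.47, -0.15), (0.48, -0.18), (0.65, -0.15) and (0.65, -0.21). The last two top pictures show no change in the tray, so they are at rest. One looks flat and the other three stand or lean on edge. I did not measure their heights, but a nut standing on the tray floor has its centre at about 24 mm at most, below the 36 mm limit.

**Other parts:** the suction cup, fitting and hex key are within 0.3 pixel of where they started. The spring and absorber look unchanged and upright. No nut is in the blue bin. The arm was clear of everything at the end.

**Corrections on the way:** one descent stopped short and about 10 mm off to the side, and one nut sat 6 mm off-centre in the fingers. I fixed both before continuing.

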